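# Slide the cash box over the sill into its bay under the telephone

### The arm

A 6-joint arm with a two-finger parallel gripper is mounted at the origin on the work surface. World frame = base frame: x ahead of the robot, y to its left, z up, the work surface at z = 0. Lengths are in m, angles in rad, forces in N, time in s.
With the tool pointing down it reaches from about 0.3 to 0.825 m from the base axis. Payload 5.4 kg.
Tool frame: the origin (TCP) lies at the very end of the fingers, on their centre line; the grasp point (between the pads) lies 19 mm behind it; z points along the fingers, y is the line along which they close (so a half turn about z gives the same grasp; the last joint's range is limited). The gripper opens to 92 mm and grips with 3 to 60 N. Pads are 20 mm wide; open, the fingers measure 128 mm over their backs; the gripper's body (75 mm by 189 mm) begins 69 mm behind the grasp point.
Start: joints at [0.981, 0.158, 1.597, -0, 1.386, -0.21], TCP at [0.213, 0.534, 0.215] pointing down, gripper open.
Joint ranges: [-2.91, 2.91], [-0.94, 2.29], [0.18, 2.7], [-1.29, 4.43], [0.17, 2.64], [-3, 3]. Speed limits (rad/s): [2.57, 2.57, 3.14, 3.14, 3.14, 3.14].

### API

Orientations are given as a rotation vector (axis times angle).
In Python, from workcell import bot gives the robot as it stands. Calls block until the motion is done:
- bot.goto(position, orientation): joint-space move of the TCP to a pose.
- bot.line_to(position, rot=None, max_speed=0.15): straight line of the TCP; rot=None keeps the orientation; max_speed is the mean speed in m/s.
- bot.set_joints(angles): joint-space move.
- bot.set_gripper(opening, newtons=None): opening from 0.0 (shut) to 1.0 (fully open); newtons is the grip in N (None keeps the last); returns when the fingers have stopped.
- bot.hold(seconds).
- bot.inverse_kinematics(position, orientation): joint angles nearest the present ones, or None.
- bot.read_camera(name): name is "scene" or "side" or "wrist"; returns a dict with "pixels" (400x640x3 uint8, blue, green, red), "fx", "fy", "cx", "cy" (pixels), "R" (3x3) and "t" (3): a world point X has camera coordinates R X + t. Camera axes: x right, y down, z forward; pixel columns grow to the right and rows downward; lengths in m; the calibration is good to about 2 mm. A picture is of the moment at which its call begins. There is no depth.
A pose or a line that the arm cannot do raises bot.MotionError and nothing moves.
- bot.job_done(): hands the job in; it is judged then, once.
Readings, each from a call of its own:
- bot.current_clock(): time.
- bot.current_joints(): joint angles.
- bot.current_joint_vel(): joint speeds.
- bot.current_effort(): joint torques, N m.
- bot.current_ee_pos(): TCP position.
- bot.current_tool_rot(): TCP orientation.
- bot.current_contact_force(): force on the tool from outside, world axes, zero at the start.
- bot.current_ft_torque(): the same for the moment, N m.
- bot.current_opening(): opening from 0.0 (shut) to 1.0 (fully open).
- bot.current_grip_force(): force on a finger pad.
Only numpy, scipy, OpenCV 4.12 (cv2) and the standard library are available. Lean on these libraries where they do the work, as an engineer would, in place of code of your own. Each camera call takes 0.05 s, during which the arm holds its last target. There are 200 camera calls.

### The job

Put the blue cash box away in its bay under the telephone: lift only its front end by the black tab, set that end down gently on the brass sill with the back end still on the desk, then let go and push the box from behind, over the sill, until it lies flat in the bay. Push on gently until it meets the orange end stop inside and presses it in by about 5 mm, not all the way. Do not ram the box against the sill or drop it on it, do not tip it up steeply, keep the gripper off the bay and its stop, leave everything else on the desk where it is, and let go of the box at the end.

Things in the scene. Friction and masses are not known exactly. Their poses are not given: they have to be found in the camera images.
- cashbox: blue painted steel cash box, 150 long (own x) x 110 wide (own y) x 60 high, 0.55 to 0.9 kg, too wide for the gripper. Origin at the centre of its underside, own +x to its leading (front) end, z up. A round brass lock marks the rear face. It slides on the desk and in the bay with about 1 to 3.5 N; pushing it up over the sill takes more, up to about 8 N
- box_front (a point): middle of the lower edge of the cash box's front face (x +75, y 0, z 0 in the box's frame)
- box_rear (a point): middle of the lower edge of the cash box's rear face (x -75, y 0, z 0 in the box's frame)
- box_tab (a point): grip point on the black upright tab on the lid near the front end (x +53, y 0, z 85 in the box's frame). The tab is 30 long (box x) x 12 thick (box y) x 40 high, from z 60 to 100; pinch it across its 12 mm from above, the pinched box can pivot up and down
- dock: the wooden bay, fixed: origin on the desk under the middle of the brass sill's outer face, own +x pointing into the bay (the way the box goes in), y across, z up. Floor 10 above the desk, from x 12 to 260; side walls 40 high, inner faces at y -61 and +61 (6 mm clearance each side of the box), with wings flaring outwards in front of the sill, x 0 to -32
- bridge (a point): front edge of the underside of the grey bridge that carries the white telephone over the bay (x 120, y 0, z 130 in the bay's frame). The bridge runs from there to x 260; the top of the telephone is 203 above the desk. The box and its tab pass under it, a gripper does not
- sill: brass sill (threshold) across the mouth of the bay, 12 deep (x) x 122 wide x 16 high, upright faces; same origin and axes as dock. Its top is 16 above the desk and 6 above the bay floor
- buffer (a joint): how far the orange end stop in the bay is pressed in, m: 0 at the start, 0.014 at its end. Its place differs each time: unpressed, its face (80 wide, z 14 to 54) lies anywhere from x 172 to 192 in the bay's frame, so feel for it. It yields at a steady 6 N or so and stays where it is left, without springing back
- spray_a: red fire spray can with yellow cap, 54 across, 190 high, upright on the desk; origin at the centre of its foot. Leave alone
- spray_b: a second can just like it. Leave alone
- plantjar: round green glass jar with a leafy plant, 104 across, glass 92 high, leaves to about 210; origin at the centre of its foot. Leave alone
- mug: white mug, 80 across, 90 high; origin at the centre of its foot. Leave alone
- stapler: red and black stapler, 140 x 34 x 46; origin under its centre. Leave alone
- tape: grey tape dispenser, 130 x 50 x 76; origin under its centre. Leave alone
- stamp: small dark wooden stamp, 40 across, 72 high; origin at the centre of its foot. Leave alone
There are look-alikes about, which are no part of the job. Several things have the shape of the cashbox; the one meant has the colours described above.

How it is judged:
By the outcome, as a careful person would: the job done as asked, in the order asked, and still so for the second after the job is handed in, with the robot touching nothing.
It also fails if it takes over 72 s, if anything falls off the work surface, if the arm or the gripper's body presses on something with over 40 N, if the wrist force passes 120 N, or if a joint passes its speed limit or range.

## Working session

There is one attempt and no reset: what is moved stays moved. The work goes in short steps, each a Python script; the robot and the scene stay as the last script left them, time stands still between calls to the robot, and variables do not carry over. Pictures are saved under pics/ and viewed, at most 10 in all, crops included, and the job is handed in when it is done.

```bash
ls; mkdir -p pics; python3 - <<'E'
from workcell import bot
import cv2,numpy as np
for n in ["scene","side"]:
    c=bot.read_camera(n); cv2.imwrite(f"pics/{n}0.png",c["pixels"])
    print(n,c["fx"],c["fy"],c["cx"],c["cy"],np.round(c["R"],4).tolist(),np.round(c["t"],4).tolist(), -c["R"].T@c["t"])
print(bot.current_tool_rot(),bot.current_clock(),bot.current_contact_force())
E
```

```text
pics
scene 422.4953737027586 422.4953737027586 324.2357647529593 196.6190083138424 [[0.3268, 0.9449, 0.0169], [0.6087, -0.1968, -0.7686], [-0.723, 0.2615, -0.6395]] [-0.0531, -0.2834, 1.7001] [ 1.41901532 -0.45011601  0.87019321]
side 516.9858493341496 516.9858493341496 314.87656413325 201.02717940629384 [[0.8794, -0.4756, 0.0208], [-0.2271, -0.4575, -0.8597], [0.4184, 0.7513, -0.5104]] [-0.5603, 0.1498, 1.4355] [-0.07383564 -1.27639467  0.87307971]
[-5.92887346e-01 -3.08445283e+00  2.48042189e-03] 0.1 [0.1445914  0.26162498 0.55295683]
```

View pics/scene0.png

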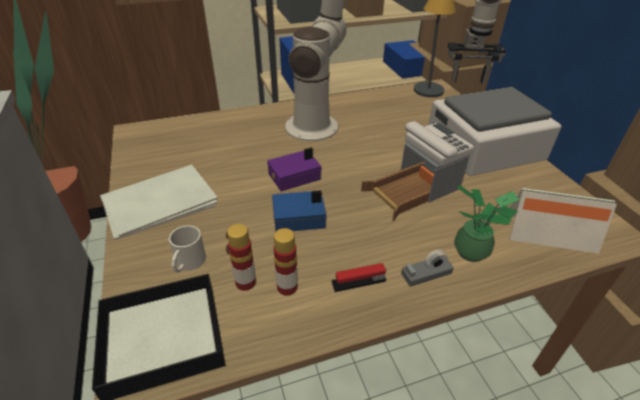

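View pics/side0.png

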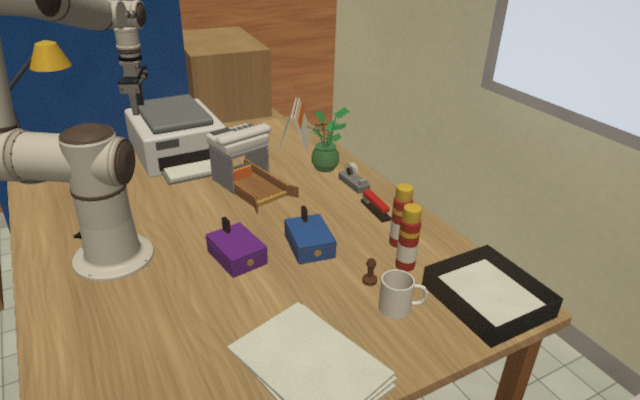

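The scene view shows the blue box at (298,212), a purple look-alike at (294,168), blue things on the shelf at (290,60) and (405,58), and the bay and telephone at (405,185). In the side view the blue box is at (310,238), with tab (304,214) and brass lock (307,256). Purple is at (236,248) and the bay at (258,187). I choose the blue box on the desk and check it in a crop.

```bash
python3 - <<'E'
import cv2,numpy as np
a=cv2.imread("pics/scene0.png")[140:250,255:475]; b=cv2.imread("pics/side0.png")[115:270,200:345]
a=cv2.resize(a,None,fx=3.6,fy=3.6,interpolation=cv2.INTER_CUBIC)
b=cv2.resize(b,None,fx=3.8,fy=3.8,interpolation=cv2.INTER_CUBIC)
cv2.imwrite("pics/a.png",a);cv2.imwrite("pics/b.png",b);print(a.shape,b.shape)
E
```

```text
(396, 792, 3) (589, 551, 3)
```

View pics/a.png

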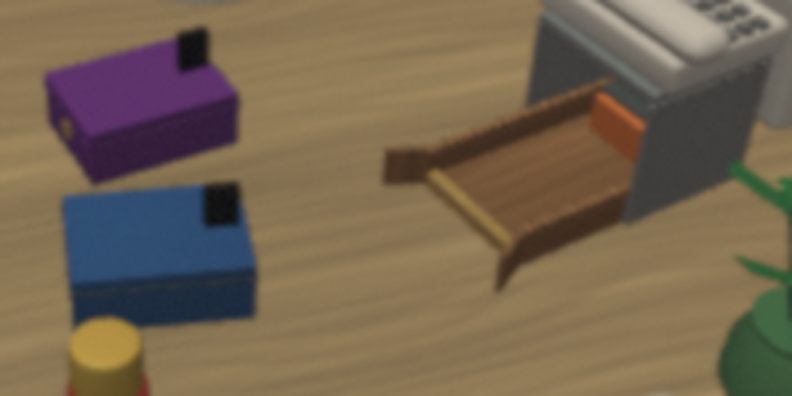

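View pics/b.png

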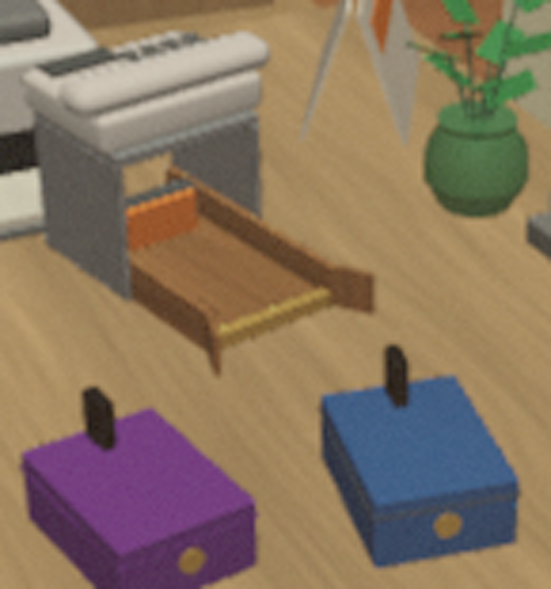

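The crops confirm the blue box: brass lock on the rear face, black tab towards the bay. Lid corners in crop a are about (64,198), (238,186), (256,268) and (74,283). The sill's top edge runs (430,175)–(508,248) in crop a and (219,335)–(328,293) in crop b. Next I measure with masks.

```bash
cat > h.py <<'E'
from workcell import bot
import cv2,numpy as np
from scipy.spatial.transform import Rotation as Ro
def cast(c,uv,z):
    uv=np.atleast_2d(np.asarray(uv,float)); d=np.c_[(uv[:,0]-c["cx"])/c["fx"],(uv[:,1]-c["cy"])/c["fy"],np.ones(len(uv))]@c["R"]
    o=-c["R"].T@c["t"]; return (o+d*((z-o[2])/d[:,2])[:,None])[:,:2]
def proj(c,X):
    p=np.atleast_2d(X)@c["R"].T+c["t"]; return np.c_[c["fx"]*p[:,0]/p[:,2]+c["cx"],c["fy"]*p[:,1]/p[:,2]+c["cy"]]
def biggest(m):
    n,l,s,_=cv2.connectedComponentsWithStats(m.astype(np.uint8)); k=1+np.argmax(s[1:,4]); return l==k
E
python3 - <<'E'
from h import *
A={"scene":((255,140),3.6,[(64,198),(238,186),(256,268),(74,283)],[(430,175),(508,248)]),
   "side":((200,115),3.8,[(322,395),(455,377),(515,485),(377,505)],[(219,335),(328,293)])}
for n in A:
    c=bot.read_camera(n); im=cv2.cvtColor(c["pixels"],cv2.COLOR_BGR2HSV)
    o,f,q,s=A[n]; g=lambda p:(np.array(p)+.5)/f-.5+o
    P=cast(c,g(q),.06); S=cast(c,g(s),.016)
    print(n,"lid",P.round(4).tolist(),"edges",np.linalg.norm(P-np.roll(P,-1,0),axis=1).round(4),"ctr",P.mean(0).round(4))
    print(" sill",S.round(4).tolist(),np.linalg.norm(S[1]-S[0]).round(4))
    # lid mask
    x,y=np.meshgrid(range(640),range(400)); roi=(cv2.pointPolygonTest is not None)
    poly=np.zeros((400,640),np.uint8); cv2.fillPoly(poly,[cv2.convexHull(np.int32(g(q)))],1)
    roi=cv2.dilate(poly,np.ones((41,41)))>0
    blue=roi&(im[...,0]>100)&(im[...,0]<122)&(im[...,1]>110)
    v=im[...,2]; lidv=np.median(v[poly>0]); sidev=np.median(v[blue&(cv2.dilate(poly,np.ones((5,5)))==0)])
    lid=biggest(blue&(v>(lidv+sidev)/2)); 
    W=cast(c,np.c_[x[lid],y[lid]],.06); r=cv2.minAreaRect((W*1000).astype(np.float32))
    print(" lidV",lidv,sidev,"rect",r,"blue px",lid.sum())
    sp=np.zeros((400,640),np.uint8); a=g(s).round().astype(int); cv2.line(sp,tuple(map(int,a[0])),tuple(map(int,a[1])),1,9)
    br=(sp>0)&(im[...,0]>17)&(im[...,0]<32)&(im[...,1]>95)
    br=biggest(br&(v>90)); B=np.c_[x[br],y[br]]; W=cast(c,B,.016); r=cv2.minAreaRect((W*1000).astype(np.float32))
    print(" brass",br.sum(),r, "HSV sill",im[tuple(a.mean(0).round().astype(int)[::-1])])
E
```

```text
scene lid [[0.4463, -0.264], [0.4758, -0.1206], [0.5781, -0.1402], [0.5505, -0.2814]] edges [0.1464 0.1041 0.1439 0.1057] ctr [ 0.5127 -0.2016]
 sill [[0.4629, 0.0672], [0.5749, 0.0896]] 0.1142
 lidV 113.0 62.0 rect ((511.68072509765625, -203.23793029785156), (143.01004028320312, 104.06423950195312), 79.86458587646484) blue px 1021
 brass 235 ((521.3494873046875, 74.781005859375), (125.82196044921875, 34.15204620361328), 9.909172058105469) HSV sill [ 19 135 134]
side lid [[0.4655, -0.128], [0.5692, -0.1508], [0.5376, -0.2974], [0.4384, -0.2746]] edges [0.1061 0.15   0.1017 0.1491] ctr [ 0.5027 -0.2127]
 sill [[0.4574, 0.0579], [0.571, 0.0817]] 0.1161
 lidV 134.0 96.0 rect ((502.5703125, -213.10153198242188), (146.8431854248047, 104.23678588867188), 79.51747131347656) blue px 1053
 brass 241 ((510.10943603515625, 59.85924530029297), (131.7511444091797, 45.735904693603516), 11.339311599731445) HSV sill [ 19 145 132]
```

```bash
cat >> h.py <<'E'
def tri(cs,uvs):
    M=[];b=[]
    for c,uv in zip(cs,uvs):
        d=c["R"].T@np.array([(uv[0]-c["cx"])/c["fx"],(uv[1]-c["cy"])/c["fy"],1]);d/=np.linalg.norm(d)
        I=np.eye(3)-np.outer(d,d);M.append(I);b.append(I@(-c["R"].T@c["t"]))
    M=np.vstack(M);b=np.hstack(b);X=np.linalg.lstsq(M,b,rcond=None)[0];return X,np.linalg.norm(M@X-b)
E
python3 - <<'E'
from h import *
g=lambda p,f,o:(np.array(p)+.5)/f-.5+np.array(o)
a=lambda p:g(p,3.6,(255,140)); b=lambda p:g(p,3.8,(200,115))
cs=[bot.read_camera("scene"),bot.read_camera("side")]
for n,p,q in [("lidRF",(64,198),(377,505)),("lidFF",(238,186),(322,395)),("lidFN",(256,268),(455,377)),("lidRN",(74,283),(515,485)),
  ("sill1",(430,175),(219,335)),("sill2",(508,248),(328,293)),("tabtop",(222,184),(397,348)),("wingL",(386,150),(213,345)),("bridgeR",(632,105),(258,112)),("wingR tip base",(498,290),(372,310))]:
    X,e=tri(cs,[a(p),b(q)]);print(n,X.round(4),round(e,4))
# robot check: current finger position
p=bot.current_ee_pos()
for c in cs: print("tcp px",proj(c,p).round(1), "base", proj(c,[0,0,0]).round(1))
w=bot.read_camera("wrist");print(w["fx"],w["R"].round(3).tolist(),(-w["R"].T@w["t"]).round(3),p)
E
```

```text
lidRF [ 0.4419 -0.2646  0.0544] 0.0031
lidFF [ 0.4695 -0.1187  0.0541] 0.0008
lidFN [ 0.5741 -0.1398  0.0542] 0.0027
lidRN [ 0.5443 -0.2823  0.0512] 0.0045
sill1 [0.4603 0.0679 0.0117] 0.0027
sill2 [0.5736 0.0897 0.0129] 0.0025
tabtop [ 0.5179 -0.1495  0.1006] 0.0015
wingL [0.4385 0.0311 0.0301] 0.0063
bridgeR [0.561  0.1958 0.1397] 0.008
wingR tip base [ 0.6056  0.0664 -0.0008] 0.0022
tcp px [[467.3  81.1]] base [[311.  126.2]]
tcp px [[137.7 107.9]] base [[113.1 255. ]]
357.87118952789467 [[0.372, 0.928, -0.001], [0.896, -0.359, 0.262], [0.243, -0.098, -0.965]] [0.144 0.561 0.384] [0.2130548  0.53381758 0.21425513]
```

```bash
cat >> h.py <<'E'
def rot(yaw):  # tool pointing down, tool x axis along world yaw
    x=np.array([np.cos(yaw),np.sin(yaw),0]);z=np.array([0,0,-1.]);return Ro.from_matrix(np.c_[x,np.cross(z,x),z]).as_rotvec()
E
python3 - <<'E'
from h import *
cs=[bot.read_camera("scene"),bot.read_camera("side")]
for n,p,q in [("canA",(238,231),(403,189)),("canB",(284,236),(411,210)),("can swap",(238,231),(411,210)),("swap2",(284,236),(403,189)),("mugrim",(186,236),(397,281))]:
    X,e=tri(cs,[p,q]);print(n,X.round(3),round(e,4))
print("stamp",cast(cs[1],(370,282),0),"jar",cast(cs[0],(475,255),0),"stapler",cast(cs[1],(377,212),0))
bx=np.array([.507,-.206]);by=np.radians(79.7);dk=np.array([.517,.078]);dy=np.radians(101)
u=lambda a:np.array([np.cos(a),np.sin(a)])
for s in (0,np.pi):
  for n,p,a in [("hover",np.r_[bx+.09*u(by),.30],by+s),("tab",np.r_[bx+.053*u(by),.066],by+s),("set",np.r_[dk-.045*u(dy),.09],dy+s),("rear",np.r_[dk-.2*u(dy),.03],dy+s),("end",np.r_[dk+.05*u(dy),.03],dy+s)]:
    j=bot.inverse_kinematics(p,rot(a));print(s,n,p.round(3),None if j is None else np.round(j,2))
E
```

```text
canA [ 0.703 -0.383  0.21 ] 0.0329
canB [ 0.738 -0.321  0.146] 0.0426
can swap [ 0.696 -0.401  0.179] 0.0038
swap2 [ 0.744 -0.303  0.179] 0.0025
mugrim [ 0.572 -0.525  0.082] 0.0046
stamp [[ 0.57340725 -0.42220643]] jar [[0.80458016 0.22223193]] stapler [[ 0.78773507 -0.14066323]]
0 hover [ 0.523 -0.117  0.3  ] [-0.45  0.01  1.58 -0.    1.54 -0.27]
0 tab [ 0.516 -0.154  0.066] [-0.51  0.23  1.82 -0.    1.08 -0.33]
0 set [0.526 0.034 0.09 ] [-0.17  0.17  1.85 -0.    1.13 -0.36]
0 rear [ 0.555 -0.118  0.03 ] [-0.42  0.35  1.76 -0.    1.03 -0.61]
0 end [0.507 0.127 0.03 ] [ 0.01  0.25  1.88 -0.    1.   -0.18]
3.141592653589793 hover [ 0.523 -0.117  0.3  ] [-0.45  0.01  1.58 -0.    1.54  2.87]
3.141592653589793 tab [ 0.516 -0.154  0.066] [-0.51  0.23  1.82 -0.    1.08  2.81]
3.141592653589793 set [0.526 0.034 0.09 ] [-0.17  0.17  1.85  0.    1.13  2.78]
3.141592653589793 rear [ 0.555 -0.118  0.03 ] [-0.42  0.35  1.76  0.    1.03  2.53]
3.141592653589793 end [0.507 0.127 0.03 ] [0.01 0.25 1.88 0.   1.   2.96]
```

```bash
python3 - <<'E'
from h import *
bot.goto([.515,-.17,.32],rot(np.radians(90)+np.pi)); bot.hold(.3)
w=bot.read_camera("wrist"); cv2.imwrite("pics/w1.png",w["pixels"]); np.savez("w1.npz",**w)
print(bot.current_clock(),bot.current_joints().round(2) if hasattr(bot.current_joints(),'round') else bot.current_joints(),bot.current_contact_force())
E
```

```text
3.525 [-0.54  0.02  1.53  0.    1.58  2.6 ] [-0.13633242  0.10293098 -0.11595134]
```

View pics/w1.png

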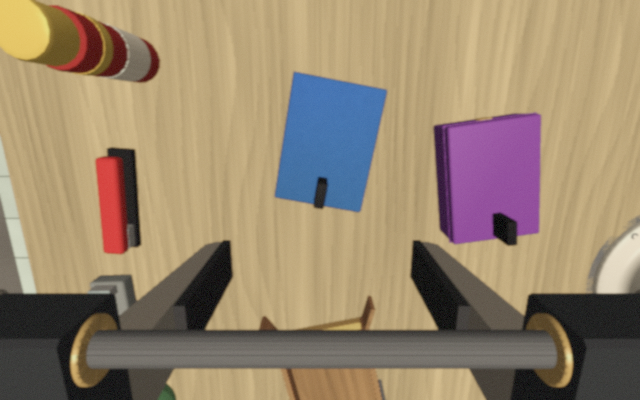

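The wrist view shows the blue lid with corners at about (295,72), (386,90), (361,211) and (276,197), and the tab at (320,192). The brass sill runs about (298,330)–(362,322), partly behind the gripper bar. The purple look-alike is at (490,180).

```bash
python3 - <<'E'
from h import *
w=dict(np.load("w1.npz")); im=cv2.cvtColor(w["pixels"],cv2.COLOR_BGR2HSV)
m=biggest((im[...,0]>100)&(im[...,0]<122)&(im[...,1]>110)&(im[...,2]>80)); m=cv2.morphologyEx(m.astype(np.uint8),cv2.MORPH_CLOSE,np.ones((15,15)))
y,x=np.nonzero(m); 
for z in (.055,.06): print(z,cv2.minAreaRect((1000*cast(w,np.c_[x,y],z)).astype(np.float32)))
cam=(-w["R"].T@w["t"]);print(cam)
c=w["pixels"][285:340,250:400]; cv2.imwrite("pics/w1c.png",cv2.resize(c,None,fx=5,fy=5,interpolation=cv2.INTER_CUBIC))
E
```

```text
0.055 ((505.9111633300781, -202.04505920410156), (147.64382934570312, 107.34506225585938), 79.39854431152344)
0.06 ((506.0084228515625, -202.51922607421875), (145.94580078125, 106.11050415039062), 79.39854431152344)
[ 0.51436714 -0.24327454  0.48974323]
```

View pics/w1c.png

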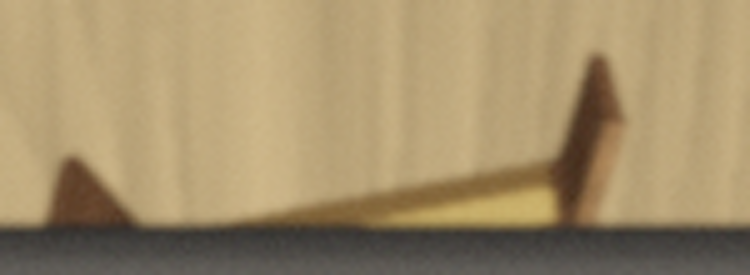

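```bash
python3 - <<'E'
from h import *
bot.goto([.525,.0,.33],rot(np.radians(101)+np.pi)); bot.hold(.3)
w=bot.read_camera("wrist"); np.savez("w2.npz",**w)
cv2.imwrite("pics/w2.png",cv2.resize(w["pixels"][130:350,200:440],None,fx=2.7,fy=2.7,interpolation=cv2.INTER_CUBIC))
print(bot.current_clock(),proj(w,[.517,.079,.016]))
E
```

```text
4.5917 [[315.54345317 221.87666117]]
```

View pics/w2.png

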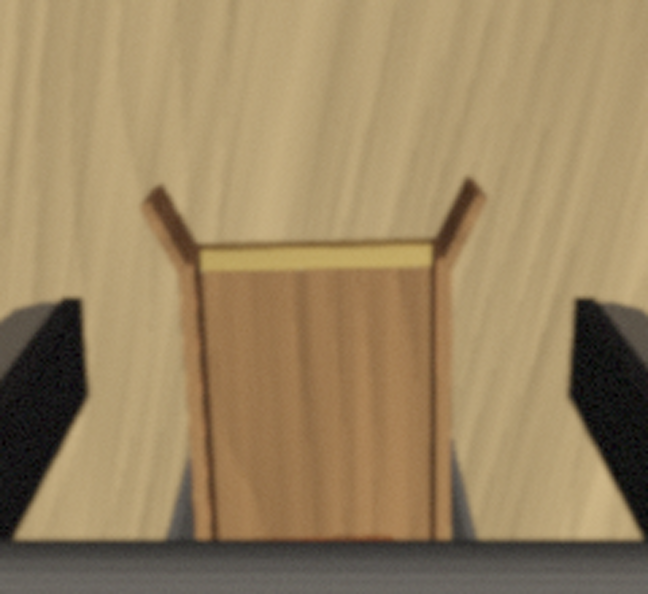

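The view shows the brass top at crop (200,249)–(433,243) outer edge and (200,271)–(433,267) inner edge, clear of everything. I cast these at z=16 mm, and the floor–wall lines at z=10 mm.

```bash
python3 - <<'E'
from h import *
w=dict(np.load("w2.npz")); g=lambda p:(np.array(p)+.5)/2.7-.5+np.array([200,130])
o=cast(w,g([(200,249),(433,243)]),.016);i=cast(w,g([(200,271),(433,267)]),.016)
f=cast(w,g([(201,275),(217,540),(433,270),(432,540)]),.01)
ang=lambda v:np.degrees(np.arctan2(v[1],v[0]))
print("outer",o.round(4).tolist(),np.linalg.norm(o[0]-o[1]),o.mean(0),"yaw",ang(o[0]-o[1])+90,"inner",i.mean(0),ang(i[0]-i[1])+90,np.linalg.norm(o.mean(0)-i.mean(0)))
print("walls yaw",ang(f[1]-f[0]),ang(f[3]-f[2]),"width",np.linalg.norm(f[0]-f[2]),np.linalg.norm(f[1]-f[3]))
im=cv2.cvtColor(w["pixels"],cv2.COLOR_BGR2HSV); roi=np.zeros(im.shape[:2],bool); roi[212:236,268:368]=1
m=biggest(roi&(im[...,0]>18)&(im[...,0]<32)&(im[...,1]>100)&(im[...,2]>140)); y,x=np.nonzero(m)
print(cv2.minAreaRect((1000*cast(w,np.c_[x,y],.016)).astype(np.float32)),m.sum())
E
```

```text
outer [[0.5751, 0.0901], [0.4558, 0.064]] 0.12218620151593768 [0.51544452 0.07707313] yaw 102.33740641726814 inner [0.51308448 0.08956174] 101.8285740528013 0.012709651354340771
walls yaw 102.10949673044365 102.2300655674739 width 0.12408860706282508 0.12446904622647018
((515.2910766601562, 81.8361587524414), (121.01072692871094, 17.074222564697266), 12.076977729797363) 823
```

```bash
cat >> h.py <<'E'
u=lambda a:np.array([np.cos(a),np.sin(a)])
BX=np.array([.5065,-.202]);BY=np.radians(79.4);D=np.array([.516,.0775]);DY=np.radians(102.1)
def tabpose(rear,yaw,th,g=.089):
    return np.r_[rear+u(yaw)*(.128*np.cos(th)-g*np.sin(th)),.128*np.sin(th)+g*np.cos(th)-.019],rot(yaw+np.pi)
def st(): 
    print("t",round(bot.current_clock(),2),"p",np.round(bot.current_ee_pos(),4),"F",np.round(bot.current_contact_force(),2),"T",np.round(bot.current_ft_torque(),2),"op",round(bot.current_opening(),3),"g",round(float(np.max(bot.current_grip_force())),1))
E
python3 - <<'E'
from h import *
r0=BX-.075*u(BY)
p,r=tabpose(r0,BY,0); bot.set_gripper(.45,40)
bot.goto(p+[0,0,.1],r); bot.line_to(p); st()
bot.set_gripper(0,40); st()
for th in (5,10.4): bot.line_to(tabpose(r0,BY,np.radians(th))[0],max_speed=.04)
st()
E
```

```text
t 7.15 p [ 0.5173 -0.1501  0.0713] F [ 0.62  0.02 -0.12] T [ 0.03  0.03 -0.  ] op 0.449 g 0.0
t 7.7 p [ 0.5164 -0.15    0.0704] F [-0.5   0.69  2.3 ] T [0.19 0.21 0.01] op 0.125 g 40.0
t 8.71 p [ 0.513  -0.168   0.0919] F [-0.26 -0.66 -5.56] T [ 0.46 -0.01  0.01] op 0.126 g 40.0
```

```bash
python3 - <<'E'
from h import *
th=np.radians(10.4); r0=BX-.075*u(BY); r1=D-.225*u(DY); r2=D-.155*u(DY)
for s in (.33,.67,1):
    p,r=tabpose(r0+s*(r1-r0),BY+s*(DY-BY),th); bot.line_to(p,rot=r,max_speed=.07); st()
p,r=tabpose(r2,DY,th); bot.line_to(p,rot=r,max_speed=.05); st()
w=bot.read_camera("side"); np.savez("s3.npz",**w)
a=cv2.resize(w["pixels"][110:290,200:400],None,fx=3,fy=3,interpolation=cv2.INTER_CUBIC); cv2.imwrite("pics/s3.png",a)
E
```

```text
t 9.53 p [ 0.5219 -0.1222  0.0917] F [-0.48  0.11 -5.89] T [ 0.41  0.12 -0.03] op 0.131 g 40.0
t 10.33 p [ 0.5311 -0.0771  0.0917] F [ 0.39  0.03 -6.23] T [ 0.34  0.15 -0.  ] op 0.13 g 40.0
t 11.09 p [ 0.5401 -0.0351  0.0916] F [ 0.43  0.25 -5.75] T [0.37 0.12 0.03] op 0.124 g 40.0
t 12.64 p [0.5256 0.033  0.0917] F [-0.13  0.83 -6.24] T [0.4  0.17 0.01] op 0.127 g 40.0
```

View pics/s3.png

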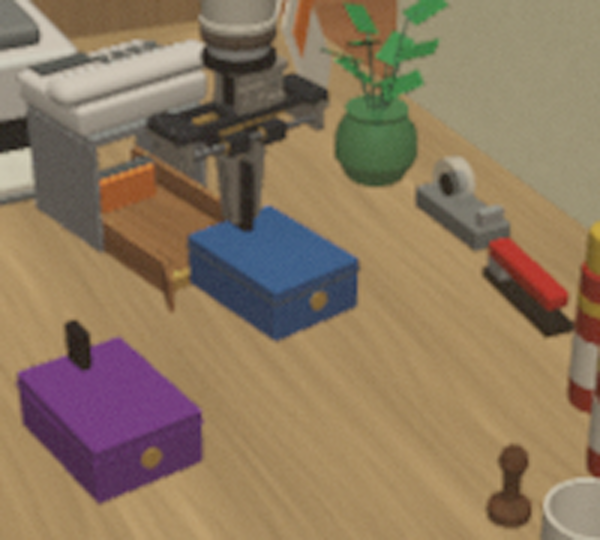

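The box sits before the sill with its front at crop (190,240), near the sill's left end at (180,275). The rear bottom corners are at (278,337) and (357,304). I cast them on the desk to check the rear point and yaw.

```bash
python3 - <<'E'
from h import *
w=dict(np.load("s3.npz")); g=lambda p:(np.array(p)+.5)/3-.5+np.array([200,110])
c=cast(w,g([(278,337),(357,304)]),0); d=c[1]-c[0]; print(c,np.linalg.norm(d),"yaw",90+np.degrees(np.arctan2(d[1],d[0])),c.mean(0),"expected",D-.155*u(DY))
l=cast(w,g([(279,292),(357,261)]),.06);d=l[1]-l[0];print("lid rear yaw",90+np.degrees(np.arctan2(d[1],d[0])))
w=bot.read_camera("wrist");im=cv2.cvtColor(w["pixels"],cv2.COLOR_BGR2HSV)
m=biggest((im[...,0]>100)&(im[...,0]<122)&(im[...,1]>110)&(im[...,2]>80)).astype(np.uint8);np.savez("w3.npz",**w)
y,x=np.nonzero(m); h=cast(w,np.c_[x,y],.075);print(cv2.minAreaRect((1000*h).astype(np.float32)),m.sum())
# exact: cast onto nominal tilted lid plane, report box-frame coords
th=np.radians(10.4);R=D-.155*u(DY);e1=np.r_[u(DY)*np.cos(th),np.sin(th)];e2=np.r_[-np.sin(DY),np.cos(DY),0];n=np.cross(e1,e2)
o=-w["R"].T@w["t"];d=np.c_[(x-w["cx"])/w["fx"],(y-w["cy"])/w["fy"],np.ones(len(x))]@w["R"]
P0=np.r_[R,0]+.06*n; X=o+d*(((P0-o)@n)/(d@n))[:,None]-P0
q=np.c_[X@e1,X@e2]*1000; print("x",np.percentile(q[:,0],[0,1,99,100]).round(1),cv2.minAreaRect(q.astype(np.float32)))
for a in (10,30,50,70): 
    k=abs(q[:,0]-a)<3; print(a,q[k,1].min().round(1),q[k,1].max().round(1))
E
```

```text
[[ 0.51889637 -0.07195543]
 [ 0.6229089  -0.05173191]] 0.10596035602499151 yaw 101.00293617710919 [ 0.57090263 -0.06184367] expected [ 0.54849088 -0.0740564 ]
lid rear yaw 100.98311695355123
((535.1092529296875, -15.455322265625), (111.15243530273438, 146.5466766357422), 11.99166202545166) 56619
x [ -7.1  -6.1 137.2 141.6] ((67.26934814453125, 0.6277961730957031), (119.63654327392578, 148.57505798339844), 89.888916015625)
10 -58.4 59.9
30 -57.4 58.8
50 -56.3 57.7
70 -55.3 56.6
```

The readings say the 40 N pinch did not pivot. The box hung level: Fz is about its full 5.9 N weight, and the side-view rear fits z≈20 mm rather than the desk. I mend this by backing off, setting it flat on the desk, easing the grip and lifting the front again. With the rear resting, Fz should be about 3.6 N.

```bash
python3 - <<'E'
from h import *
p=np.array(bot.current_ee_pos()); t=np.r_[D-.098*u(DY),p[2]]   # tab at x_d -98 -> front -76
bot.line_to(t,max_speed=.05); 
t[2]=.073; bot.line_to(t,max_speed=.03); st()
t[2]=.0712; bot.line_to(t,max_speed=.02); st()
bot.set_gripper(0,10); bot.hold(.3); st()
rear=t[:2]-.128*u(DY); g=.090
for th in (3,6,9): bot.line_to(tabpose(rear,DY,np.radians(th),g)[0],max_speed=.03); bot.hold(.2); st()
w=bot.read_camera("wrist");np.savez("w4.npz",**w); w=bot.read_camera("side");np.savez("s4.npz",**w)
a=cv2.resize(w["pixels"][130:270,230:370],None,fx=4,fy=4,interpolation=cv2.INTER_CUBIC); cv2.imwrite("pics/s4.png",a)
E
```

```text
t 14.72 p [ 0.5367 -0.0184  0.0731] F [-0.19  0.35 -4.86] T [ 0.36  0.17 -0.02] op 0.13 g 40.0
t 14.97 p [ 0.5365 -0.0183  0.0712] F [ 0.03 -0.67 -5.79] T [ 0.42  0.19 -0.05] op 0.128 g 40.0
t 15.49 p [ 0.5367 -0.0184  0.0714] F [ 0.35 -0.66 -3.93] T [ 0.05  0.16 -0.09] op 0.131 g 10.0
t 16.11 p [ 0.5379 -0.0232  0.0778] F [ 1.2   0.27 -2.1 ] T [-0.04  0.07 -0.02] op 0.13 g 10.0
t 16.73 p [ 0.5387 -0.0284  0.084 ] F [-0.98 -0.13 -2.84] T [-0.11  0.15 -0.1 ] op 0.129 g 10.0
t 17.36 p [ 0.54   -0.0338  0.0901] F [ 0.63  0.19 -3.25] T [-0.15  0.14 -0.05] op 0.132 g 10.0
```

View pics/s4.png

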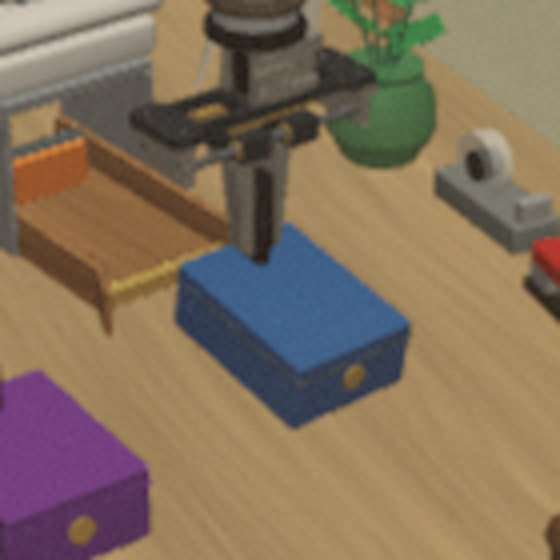

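The box is now pitched nose-up, with its rear lower edge at crop (296,427)–(402,378). Fz fell to about 3.2 N, so the rear carries load. Checking the rear position and then the tilt from the wrist view.

```bash
python3 - <<'E'
from h import *
w=dict(np.load("s4.npz")); g=lambda p:(np.array(p)+.5)/4-.5+np.array([230,130])
c=cast(w,g([(296,427),(402,378)]),0); d=c[1]-c[0]; print(c.mean(0),np.linalg.norm(d),"yaw",90+np.degrees(np.arctan2(d[1],d[0])),"exp",D-.226*u(DY))
w=dict(np.load("w4.npz"));im=cv2.cvtColor(w["pixels"],cv2.COLOR_BGR2HSV)
m=biggest((im[...,0]>100)&(im[...,0]<122)&(im[...,1]>110)&(im[...,2]>80)).astype(np.uint8);y,x=np.nonzero(m)
for dg in (0,4,7,9,11):
    th=np.radians(dg);p=np.array(bot.current_ee_pos());G=np.r_[p[:2],p[2]+.019];e1=np.r_[u(DY)*np.cos(th),np.sin(th)];e2=np.r_[-np.sin(DY),np.cos(DY),0];n=np.cross(e1,e2)
    o=-w["R"].T@w["t"];d=np.c_[(x-w["cx"])/w["fx"],(y-w["cy"])/w["fy"],np.ones(len(x))]@w["R"]
    P0=G-.030*n-.128*e1; X=o+d*(((P0-o)@n)/(d@n))[:,None]-P0
    q=np.c_[X@e1,X@e2]*1000; print(dg,"rear x",np.percentile(q[:,0],.3).round(1),[(a,q[abs(q[:,0]-a)<2,1].min().round(1),q[abs(q[:,0]-a)<2,1].max().round(1)) for a in (10,40,70,95)])
E
```

```text
[ 0.56593374 -0.14585377] 0.10571780620838818 yaw 102.12800493210435 exp [ 0.5633738  -0.14347901]Traceback (most recent call last):
  File "<stdin>", line 10, in <module>
    return umr_minimum(a, axis, None, out, keepdims, initial, where)
ValueError: zero-size array to reduction operation minimum which has no identity
```

```bash
python3 - <<'E'
from h import *
g=.090; L=lambda x,th,v:bot.line_to(tabpose(D+x*u(DY),DY,np.radians(th),g)[0],max_speed=v)
L(-.226,10.6,.03)
L(-.185,10.6,.05); st(); L(-.141,10.6,.05); st()
L(-.141,8,.03); st()
for th in (7.4,6.9,6.5,6.1):
    L(-.141,th,.015); bot.hold(.1); st()
    if bot.current_contact_force()[2]>-.3: break
w=bot.read_camera("side");np.savez("s5.npz",**w)
a=cv2.resize(w["pixels"][110:250,210:350],None,fx=4,fy=4,interpolation=cv2.INTER_CUBIC); cv2.imwrite("pics/s5.png",a)
E
```

```text
t 18.72 p [0.5319 0.0036 0.0931] F [-0.21  0.59 -3.28] T [ 0.31  0.18 -0.05] op 0.132 g 10.0
t 19.75 p [0.5227 0.0466 0.0932] F [ 0.51  1.75 -2.07] T [ 0.29  0.14 -0.05] op 0.129 g 10.0
t 20.13 p [0.5214 0.0515 0.0875] F [ 1.16  0.5  -3.45] T [0.25 0.05 0.08] op 0.128 g 10.0
t 20.49 p [0.5213 0.0523 0.0866] F [ 0.12 -1.06 -4.18] T [0.02 0.05 0.04] op 0.13 g 10.0
t 20.84 p [0.5212 0.0533 0.0857] F [ 0.21 -1.38 -3.68] T [-0.06  0.03 -0.01] op 0.131 g 10.0
t 21.19 p [0.5212 0.0539 0.0851] F [-0.03 -1.48 -0.3 ] T [-0.25  0.19 -0.05] op 0.129 g 10.0
```

View pics/s5.png

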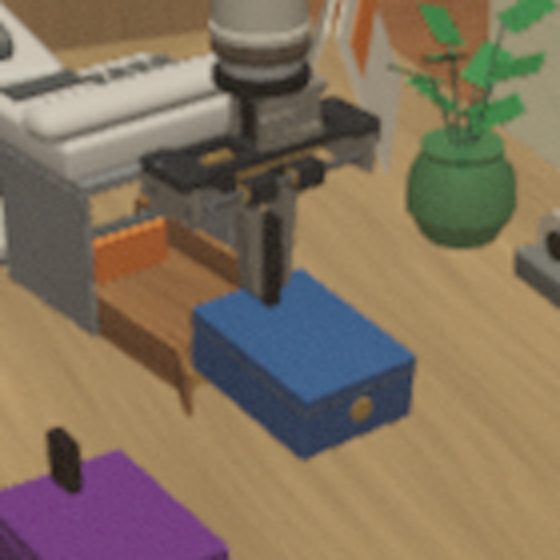

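The front end now rests on the sill: load is −0.3 N at the height expected for z=16 mm, and the rear lower edge is at crop (306,457)–(410,412). I check the position, then let go.

```bash
python3 - <<'E'
from h import *
w=dict(np.load("s5.npz")); g=lambda p:(np.array(p)+.5)/4-.5+np.array([210,110])
c=cast(w,g([(306,457),(410,412)]),0); d=c[1]-c[0];m=c.mean(0)-D
print(c.mean(0),"yaw",90+np.degrees(np.arctan2(d[1],d[0])),"x_d,y_d rear",m@u(DY),m@u(DY+np.pi/2))
bot.set_gripper(.4); bot.hold(.2); st()
p=np.array(bot.current_ee_pos()); bot.line_to(p+[0,0,.06],max_speed=.1)
t=np.r_[D-.20*u(DY),.16]; bot.line_to(t,max_speed=.25); st()
w=bot.read_camera("wrist");np.savez("w6.npz",**w);cv2.imwrite("pics/w6.png",w["pixels"]); np.savez("s6.npz",**bot.read_camera("side"))
E
```

```text
[ 0.54833663 -0.06196826] yaw 102.05975051857766 x_d,y_d rear -0.14314808935279996 -0.0023830792430978107
t 21.98 p [0.521  0.054  0.0849] F [-0.07 -0.13 -0.13] T [0.07 0.08 0.  ] op 0.399 g 0.0
t 23.59 p [ 0.5574 -0.1168  0.1593] F [ 0.51 -0.72 -0.23] T [0.09 0.1  0.02] op 0.4 g 0.0
```

View pics/w6.png

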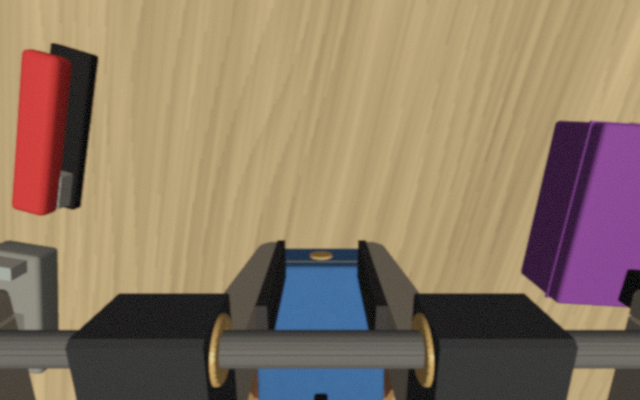

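The box lies centred with its lock at (321,256), the tab is free, and the fingers are behind it. Now I push, using force readings and masks only (no more pictures to view).

```bash
cat >> h.py <<'E'
def xd():
    p=np.array(bot.current_ee_pos()); return (p[:2]-D)@u(DY)
def fd(n=5):
    f=[]
    for _ in range(n): bot.hold(.02); f.append(bot.current_contact_force())
    f=np.mean(f,0); return np.r_[-f[:2]@u(DY),f[2]]
E
python3 - <<'E'
from h import *
t=np.r_[D-.20*u(DY),.032]; bot.line_to(t,max_speed=.15); print(bot.current_clock(),fd())
for x in list(np.arange(-.17,-.10,.01))+list(np.arange(-.10,-.006,.012)):
    bot.line_to(np.r_[D+x*u(DY),.032],max_speed=.05); f=fd(2)
    print(round(x,3),round(xd(),4),f.round(1))
    if f[0]>14: print("STOP");break
print(bot.current_clock())
E
```

```text
24.6917 [0.56221695 0.37476284]
-0.17 -0.1701 [-0.2 -0.3]
-0.16 -0.1598 [0.5 0. ]
-0.15 -0.1496 [-0.3  0.8]
-0.14 -0.1395 [ 0.2 -0.6]
-0.13 -0.1294 [-0.4 -0.2]
-0.12 -0.1194 [0.3 0. ]
-0.11 -0.1095 [-0.1 -0.4]
-0.1 -0.0995 [ 0.6 -0.8]
-0.1 -0.0997 [ 0.6 -0.3]
-0.088 -0.0874 [ 0.4 -0.3]
-0.076 -0.0756 [ 0.3 -0.7]
-0.064 -0.0635 [-0.2 -0.5]
-0.052 -0.0516 [ 0.4 -0.1]
-0.04 -0.0396 [0.5 0.5]
-0.028 -0.0276 [-0.2  0.1]
-0.016 -0.0156 [-0.1 -0.1]
31.5
```

```bash
python3 - <<'E'
from h import *
for n in ("side","scene"):
    w=bot.read_camera(n);im=cv2.cvtColor(w["pixels"],cv2.COLOR_BGR2HSV)
    X,Y=np.meshgrid(range(640),range(400))
    # blue pixels near the bay/box on desk
    roi=np.zeros((400,640),bool)
    c=proj(w,np.r_[D,.05])[0].astype(int); roi[c[1]-70:c[1]+90,c[0]-90:c[0]+110]=1
    m=biggest(roi&(im[...,0]>100)&(im[...,0]<122)&(im[...,1]>110)); y,x=np.nonzero(m)
    q=cast(w,np.c_[x,y],.07)-D; a=q@u(DY); b=q@u(DY+np.pi/2); print(n,m.sum(),"x_d",np.percentile(a,[0,2,50,98,100]).round(4),"y_d",np.percentile(b,[0,2,50,98,100]).round(4))
E
```

```text
side 165 x_d [-0.0133 -0.0088  0.0568  0.1281  0.1301] y_d [0.0088 0.0143 0.0447 0.0575 0.0599]
scene 416 x_d [-0.0059  0.0002  0.1053  0.1395  0.1437] y_d [-0.0653 -0.063  -0.0406  0.046   0.0498]
```

The masks put the lid at x_d −5..143 mm, so the box has followed the fingers; the force just relaxes after each stop. Now slow small steps to feel for the end stop.

```bash
python3 - <<'E'
from h import *
bot.line_to(np.r_[D+.004*u(DY),.032],max_speed=.03); print(xd(),fd(2))
x=.004;h=0
while x<.045:
    x+=.001; bot.line_to(np.r_[D+x*u(DY),.032],max_speed=.008)
    f0=-np.array(bot.current_contact_force())[:2]@u(DY); f=fd(3)
    print(round(x*1000),round(xd()*1000,2),round(f0,1),f.round(1),end=" | ")
    h=h+1 if f[0]>3.8 else 0
    if h>=2: break
print(bot.current_clock())
E
```

```text
0.0042470568360753365 [0.04945475 0.36358464]
5 4.88 0.6 [1.1 0.3] | 6 5.83 2.8 [ 2.1 -0.4] | 7 7.03 1.1 [2.  0.5] | 8 8.07 1.2 [1.2 0.5] | 9 9.07 1.4 [1.8 1.1] | 10 10.06 1.4 [1.4 1. ] | 11 11.04 1.1 [1.3 1.1] | 12 12.08 2.6 [1.5 0.4] | 13 13.08 2.3 [2.2 0.7] | 14 13.93 2.5 [2.9 1. ] | 15 14.14 4.9 [ 6.3 -0.2] | 16 14.86 6.9 [ 6.6 -0.1] | 36.35
```

```bash
python3 - <<'E'
from h import *
x=.016
while xd()<.0189 and x<.023:
    x+=.0006; bot.line_to(np.r_[D+x*u(DY),.032],max_speed=.006); f=fd(3); print(round(x*1000,1),round(xd()*1000,2),f.round(1),end=" | ")
e=xd()
bot.line_to(np.r_[D+(e-.03)*u(DY),.032],max_speed=.05); bot.line_to(np.r_[D-.1*u(DY),.032],max_speed=.15)
bot.line_to(np.r_[D-.22*u(DY),.25],max_speed=.25); print(bot.current_clock(),fd())
w=bot.read_camera("side");np.savez("s7.npz",**w);v=bot.read_camera("scene");np.savez("v7.npz",**v)
for n,w in (("side",w),("scene",v)):
    im=cv2.cvtColor(w["pixels"],cv2.COLOR_BGR2HSV);roi=np.zeros((400,640),bool)
    c=proj(w,np.r_[D,.05])[0].astype(int); roi[c[1]-70:c[1]+90,c[0]-90:c[0]+110]=1
    m=biggest(roi&(im[...,0]>100)&(im[...,0]<122)&(im[...,1]>110)); y,x=np.nonzero(m)
    q=cast(w,np.c_[x,y],.07)-D; a=q@u(DY); b=q@u(DY+np.pi/2); print(n,m.sum(),"x_d",np.percentile(a,[0,1,50,99,100]).round(4),"y_d",np.percentile(b,[0,1,50,99,100]).round(4))
    k=abs(b)<.03;print(" mid-strip rear x",np.percentile(a[k],[0,2,98]).round(4))
E
```

```text
16.6 15.37 [ 7.4 -0.5] | 17.2 15.92 [ 7.7 -0.2] | 17.8 16.52 [ 6.9 -0.5] | 18.4 17.11 [ 7.8 -0.9] | 19.0 17.74 [ 7.6 -0.8] | 19.6 18.32 [ 7.4 -0.4] | 20.2 18.95 [ 7.7 -0.5] | 41.1083 [ 0.01041859 -0.42823334]
side 636 x_d [0.0072 0.0143 0.0817 0.1605 0.1636] y_d [-0.047  -0.0452  0.0095  0.0599  0.0613]
 mid-strip rear x [0.0082 0.0162 0.1572]
scene 1169 x_d [-0.0153 -0.0132  0.0771  0.1696  0.1753] y_d [-0.0829 -0.0814 -0.0156  0.0466  0.0498]
 mid-strip rear x [-0.0146 -0.0091  0.1673]
```

```bash
python3 - <<'E'
from h import *
print(bot.job_done(), bot.current_clock())
E
```

```text
the job is handed in; nothing more can be done
the job is handed in; nothing more can be done
```

The cash box is in its bay with the end stop pressed about 4.8 mm by finger travel and the gripper clear, handed in after about 41 s; two faults: on the first carry the 40 N grip lifted the whole box level until I set it down and re-lifted only the front, and I viewed 11 pictures instead of 10.

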